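# Unload the slide-drying cabinet

### The arm

A 6-joint arm with a two-finger parallel gripper is mounted at the origin on the work surface. World frame = base frame: x ahead of the robot, y to its left, z up, the work surface at z = 0. Lengths are in m, angles in rad, forces in N, time in s.
With the tool pointing down it reaches from about 0.35 to 0.8 m from the base axis. Payload 7.3 kg.
Tool frame: the origin (TCP) lies midway between the tips of the shut fingers; the grasp point (between the pads) lies 19 mm behind it; z points along the fingers, y is the line along which they close (so a half turn about z gives the same grasp; the last joint's range is limited). The gripper opens to 85 mm and grips with 20 to 120 N. Pads are 22 mm wide; open, the fingers measure 114 mm over their backs; the gripper's body (76 mm by 85 mm) begins 54 mm behind the grasp point. The pads swing forward as they close: fully open they stand 13 mm farther back than shut.
Start: joints at [-1.361, 0.342, 1.524, -0, 1.275, -0.146], TCP at [0.183, -0.492, 0.231] pointing down, gripper open.
Joint ranges: [-2.53, 2.53], [-0.77, 2.02], [0.04, 2.7], [-1, 4.14], [0.28, 2.66], [-3.11, 3.11]. Speed limits (rad/s): [2.57, 2.57, 3.14, 3.14, 3.14, 3.14].

### API

Orientations are given as a unit quaternion [x, y, z, w].
In Python, from cell import robot gives the robot as it stands.
- The arm moves only by the tool drive_tool, never from a script. Its argument "motion" is a list of rows, each a list of 7 numbers: the shift along the tool's x, y, z in m, then the turn, a rotation vector about the tool's x, y, z in units of 6 degrees (1.0 is 6 degrees), then the closure, from 0 (fully open) to 1 (shut). A call has 1 to 12 rows; each row shifts and turns the commanded pose from where the row before left it, along the tool's axes as they then stand; what a row does not reach is not made up. A row lasts 1/12 s, in which the tool goes at most 41.7 mm and 7.16 degrees, less where a joint would pass 70% of its speed; a pose out of reach is approached as far as the arm can. A call is refused whole if a number of a shift passes 0.0417 or a number of a turn 1, either way. A call with a gripper value outside its range is refused whole. The fingers move at their own pace and stop on an object; the grip force is fixed at half the most. Time passes only in rows, so rows that do not move let the fingers close. It gives the time, the measured TCP pose, the force, the opening and the grip force at its end, in the units of the state.
- robot.state(): the state, without advancing time (a new reading comes with each control period).
- robot.camera(name): name is "side" or "top" or "wrist"; returns the picture (400x640x3 uint8, blue, green, red); there is no depth.
- robot.camera_params(name): a dict with "fx", "fy", "cx", "cy" (pixels), "T" (4x4, takes a point from camera to world coordinates); the wrist camera has in their place "hand_eye" (4x4, takes a point from camera to tool coordinates, whose origin is the TCP and whose axes are the flange's). Camera axes: x right, y up, looking along -z (the intrinsics and any distortion apply to the point x, -y, -z); pixel columns grow to the right and rows downward; lengths in m; the calibration is good to about 2 mm. A picture is of the moment at which its call begins: read the wrist's pose just before it. camera_params takes no time and is no camera call.
- robot.close_job(): hands the job in; it is judged then, once.
The state is a dict: "t": time; "q": joint angles; "dq": joint speeds; "tau": joint torques, N m; "tcp_pos": TCP position; "eef_rot": TCP orientation; "contact_force": force on the tool from outside, world axes, zero at the start; "wrist_torque": the same for the moment, N m; "width": opening from 0.0 (shut) to 1.0 (fully open); "grasp_force": force on a finger pad.
Only numpy, scipy, OpenCV 4.12 (cv2) and the standard library are available. Lean on these libraries where they do the work, as an engineer would, in place of code of your own. Each camera call takes 0.05 s, during which the arm holds its last target. There are 200 camera calls.

### The job

Unload the slide-drying cabinet: swing its blue door wide open, at least to square, draw out every slide box that is inside, lay all of them flat in the white tray, not on top of one another, label up, and only then shut the door fully. Do not turn a box over on its side at any time, and leave the other things on the bench where they are.

Things in the scene. Friction and masses are not known exactly. Their poses are not given: they have to be found in the camera images.
- cabinet: low white slide-drying cabinet, fixed (sizes mm). Origin on the bench at the middle of the door opening; x runs into the cabinet, away from the robot, y to its left. Three lanes along x, from x 0 to 142, 54 wide, centred at y -60, 0, +60; between them rails 6 wide, tops 22 above the bench. Side walls y 87 to 101 and -87 to -115, 64 high. Lane floor: steel plate, top 5 above the bench
- roof_edge (a point): middle of the roof's front edge, 65 behind the door opening, 70 above the bench (roof 6 thick). Only the rear of the lanes is roofed: the first 65 behind the door is open above, so the front ends of the boxes can be reached from above
- apron (a point): centre of the bare apron in front of the door opening: the lane-floor plate runs on, level, 140 towards the robot (5 above the bench); no rails or walls there. The door swings just above it
- door (a joint): angle (rad) of the blue door: 0 shut, grows as it swings out towards the robot, stop at 1.9. Upright hinge at the cabinet's right (-y) end. It turns lightly and stays where it is left (0.06 N m of friction, no latch). Door 210 wide, 12 thick, top 65 and foot 8 above the bench; may start a little ajar
- door_handle (a point): point on the axis of the door's upright steel bar handle, 50 above the bench. Bar 11 thick, 14 to 69 above the bench, 35 off the door's outer face (two thin stays), 185 from the hinge along the door and 47 in front of the hinge axis; can be pinched from above. Turns with the door: x square to it, into the cabinet when shut; y along it, hinge to free edge
- door_hinge (a point): point on the door's upright hinge axis, 50 above the bench; at x -1, y -115 mm in the cabinet's frame
- box0: green slide box, white label on top, 110 long (x) x 50 wide (y) x 24 high mm, 130 to 250 g; origin: centre of its underside. May be absent. Starts lengthwise in a lane, front end 8 to 24 behind the door opening. There no finger fits beside it; press its top near the front (10 to 15 N; tips grip better than the floor) and pull it onto the apron, where it can be gripped across
- box1: orange slide box, white label on top, 110 long (x) x 50 wide (y) x 24 high mm, 130 to 250 g; origin: centre of its underside. May be absent. Starts lengthwise in a lane, front end 8 to 24 behind the door opening. There no finger fits beside it; press its top near the front (10 to 15 N; tips grip better than the floor) and pull it onto the apron, where it can be gripped across
- box2: yellow slide box, white label on top, 110 long (x) x 50 wide (y) x 24 high mm, 130 to 250 g; origin: centre of its underside. May be absent. Starts lengthwise in a lane, front end 8 to 24 behind the door opening. There no finger fits beside it; press its top near the front (10 to 15 N; tips grip better than the floor) and pull it onto the apron, where it can be gripped across
- tray: white carrying tray fixed on the bench, outside 160 (its x) x 300 (its y), walls 5 thick, rim 16 high, floor 5 thick (box underside 5 above the bench when lying in it); origin on the bench under its centre. Three boxes fit side by side with their length along the tray's x.
- bottle: clear bottle with a blue cap, 66 diameter, 150 tall (mm); not part of the job; origin at the centre of its underside
- jar: white jar with a red cap, 60 diameter, 90 tall (mm); not part of the job; origin at the centre of its underside
- pencup: white cup of pens, 72 diameter, 150 tall with the pens (mm); not part of the job; origin at the centre of its underside
- tuberack: green rack full of clear tubes, 120 x 170, 66 tall (mm); not part of the job; origin at the centre of its underside
- calculator: black pocket calculator, 75 x 130, 12 thick (mm); not part of the job; origin at the centre of its underside
- marker: black and blue marker pen lying flat, 100 long, 16 thick (mm); not part of the job; origin at the centre of its underside

How it is judged:
On the way, in this order (a step that is already met when the one before it is completed fails the run):
1. the door is swung open to about a right angle or more (1.45 rad) (value of joint door above 1.45 rad), for 0.2 s.
2. with the door still open, all slide boxes lie flat in the tray, let go (x of box0 in the frame of tray between -0.035 and 0.035 m and y of box0 in the frame of tray between -0.13 and 0.13 m and z of each of box0, box1, box2 in the frame of tray below 0.009 m and angle between each of box0, box1, box2's own z axis and vertical below 0.08 rad and linear speed of each of box0, box1, box2 below 0.02 m/s and x of box1 in the frame of tray between -0.035 and 0.035 m and y of box1 in the frame of tray between -0.13 and 0.13 m and x of box2 in the frame of tray between -0.035 and 0.035 m and y of box2 in the frame of tray between -0.13 and 0.13 m and contact force between the fingers and box0 below 0.5 N and contact force between the fingers and box1 below 0.5 N and contact force between the fingers and box2 below 0.5 N and value of joint door above 0.6 rad), for 0.3 s.
3. the door is shut (value of joint door below 0.05 rad), for 0.2 s.
At the end, for the whole second after the job is handed in: every slide box present lies flat on the tray floor, at rest, label up (tilt under 0.08 rad, underside within 4 mm of the floor), within the rim (centre within 35 mm of the tray's centre along x and 130 mm along y), and the door is shut to within 0.05 rad (x of box0 in the frame of tray between -0.035 and 0.035 m and y of box0 in the frame of tray between -0.13 and 0.13 m and z of each of box0, box1, box2 in the frame of tray below 0.009 m and angle between each of box0, box1, box2's own z axis and vertical below 0.08 rad and linear speed of each of box0, box1, box2 below 0.02 m/s and x of box1 in the frame of tray between -0.035 and 0.035 m and y of box1 in the frame of tray between -0.13 and 0.13 m and x of box2 in the frame of tray between -0.035 and 0.035 m and y of box2 in the frame of tray between -0.13 and 0.13 m and value of joint door below 0.05 rad); the robot touches nothing.
It fails at once if a slide box is turned on its side (over 1 rad) (angle between any of box0, box1, box2's own z axis and vertical above 1 rad).
It fails at once if one of the other things on the bench is moved by more than 40 mm (distance of any of bottle, jar, pencup, tuberack, calculator, marker from where it was at the start of the episode above 0.04 m).
Of box0, box1, box2 only 2 to 3 are there at a start; the rules pass over those that are not, and their reading is None.
At some moment in a run one of box0, box1, box2 may be knocked a few centimetres aside while the robot is not near it.
Once in a run the grip may slacken for a moment while it holds something.
It also fails if it takes over 210 s, if anything falls off the work surface, if the arm or the gripper's body presses on something with over 40 N, if the wrist force passes 120 N, or if a joint passes its speed limit or range.

## Working session

There is one attempt and no reset: what is moved stays moved. The work goes in short steps, Python scripts to look and compute and a tool call to move; the robot and the scene stay as the last step left them, time stands still between calls to the robot, and variables do not carry over. Pictures are saved under pics/ and viewed, at most 14 in all, crops included, and the job is handed in when it is done.

Besides the shell and the picture viewer there is one more tool, called after ">>>" in YAML: its name, and indented under it one key for each argument. drive_tool: Moves the arm, as the interface text tells. Its arguments: {"type":"object","properties":{"motion":{"type":"array"}},"required":["motion"]}

```bash
ls; mkdir -p pics; python3 - <<'E'
from cell import robot
import cv2,numpy as np
np.set_printoptions(precision=4,suppress=True)
print(robot.state())
for n in ("top","side","wrist"):
    cv2.imwrite(f"pics/{n}0.png",robot.camera(n)); print(n,robot.camera_params(n))
E
```

```text
pics
{'t': 0.0, 'q': array([-1.361 ,  0.3427,  1.525 , -0.    ,  1.2754, -0.146 ]), 'dq': array([ 0.0012,  0.0001,  0.0004, -0.0003,  0.0007, -0.0019]), 'tau': array([ -0.0008, -43.3683, -24.6007,  -0.0002,   0.0079,   0.    ]), 'tcp_pos': array([ 0.1828, -0.4917,  0.2306]), 'eef_rot': array([ 0.9842,  0.1769, -0.    , -0.0008]), 'contact_force': array([-0.6483,  0.4873,  0.4175]), 'wrist_torque': array([ 0.0156,  0.0203, -0.0203]), 'grasp_force': 0.0, 'width': 0.9979684218351413}
top {'fx': 465.9911390869541, 'fy': 465.9911390869541, 'cx': 319.3957465340412, 'cy': 195.06388526817352, 'T': array([[ 0.0065,  0.9935, -0.1135,  0.4063],
       [-1.    ,  0.0062, -0.0028, -0.1021],
       [-0.0021,  0.1135,  0.9935,  1.4474],
       [ 0.    ,  0.    ,  0.    ,  1.    ]])}
side {'fx': 472.41825396665325, 'fy': 472.41825396665325, 'cx': 303.09153796323255, 'cy': 190.62574809129927, 'T': array([[-0.9151,  0.2058, -0.3468,  0.1118],
       [-0.4033, -0.471 ,  0.7846,  0.8881],
       [-0.0019,  0.8578,  0.514 ,  0.734 ],
       [ 0.    ,  0.    ,  0.    ,  1.    ]])}
wrist {'fx': 321.16300696804484, 'fy': 321.16300696804484, 'cx': 319.37087578775345, 'cy': 200.1882315528554, 'hand_eye': array([[-0.0015,  0.9514,  0.308 ,  0.0784],
       [ 1.    ,  0.0012,  0.001 , -0.0001],
       [ 0.0006,  0.308 , -0.9514, -0.142 ],
       [ 0.    ,  0.    ,  0.    ,  1.    ]])}
```

View pics/top0.png

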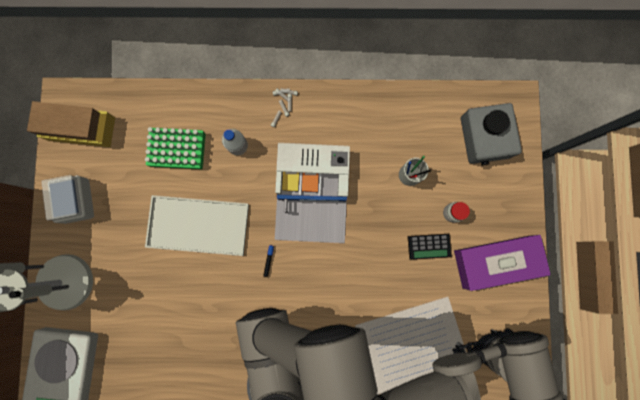

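View pics/side0.png

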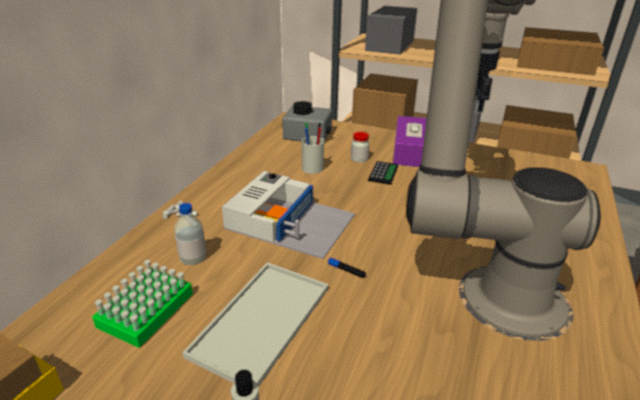

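Top view: the cabinet spans cols 276–350 and rows 144–200, with yellow in the left lane (292,183), orange in the middle (310,183) and the right lane grey, so empty. The tray is at about (197,226), the marker at (268,260), and the door handle near (291,207). I'll zoom in to get precise positions.

```bash
cat > h.py <<'E'
import numpy as np,cv2
from cell import robot
from scipy.spatial.transform import Rotation as R
np.set_printoptions(precision=4,suppress=True)
def cam(name,st=None):
    p=robot.camera_params(name)
    if name=="wrist":
        st=st or robot.state()
        T=np.eye(4);T[:3,:3]=R.from_quat(st["eef_rot"]).as_matrix();T[:3,3]=st["tcp_pos"]
        p["T"]=T@p["hand_eye"]
    return p
def ray(p,u,v,z):
    "pixel -> world point on plane z"
    d=p["T"][:3,:3]@np.array([(u-p["cx"])/p["fx"],-(v-p["cy"])/p["fy"],-1]);o=p["T"][:3,3]
    return o+d*(z-o[2])/d[2]
def proj(p,X):
    c=np.linalg.inv(p["T"])@np.append(X,1)
    return np.array([p["cx"]+p["fx"]*c[0]/-c[2],p["cy"]-p["fy"]*c[1]/-c[2]])
def tool_shift(target,yaw=None):
    s=robot.state();r=R.from_quat(s["eef_rot"])
    return r.inv().apply(np.array(target)-s["tcp_pos"])
E
python3 - <<'E'
import cv2
im=cv2.imread("pics/top0.png")
c=im[135:260,140:360]
cv2.imwrite("pics/c1.png",cv2.resize(c,None,fx=3.6,fy=3.6,interpolation=cv2.INTER_CUBIC))
E
```

```text
(no output)
```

View pics/c1.png

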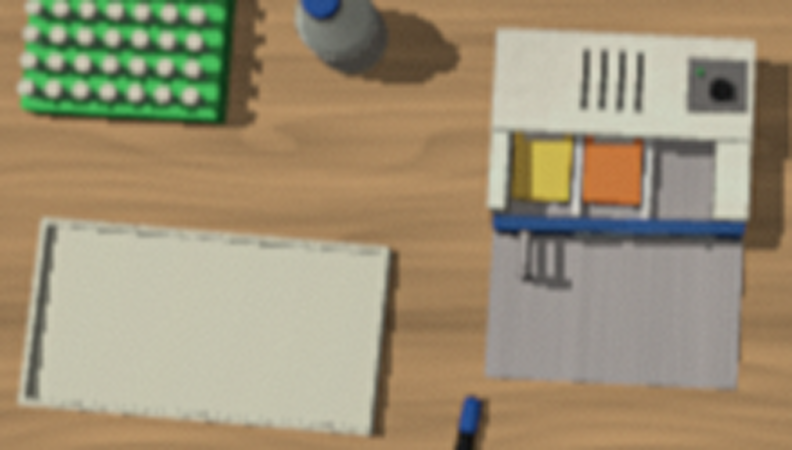

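```bash
python3 - <<'E'
from h import *
p=cam("top")
def f(x,y,z): return ray(p,(x+.5)/3.6-.5+140,(y+.5)/3.6-.5+135,z)[:2]
a=f(487,375,.005);b=f(737,388,.005);print("apron",a,b,np.linalg.norm(a-b))
ey=(a-b)/np.linalg.norm(a-b);ex=np.array([ey[1],-ey[0]]);yaw=np.arctan2(ex[1],ex[0])
O=(a+b)/2+.140*ex+.007*ey
print("O",O,"yaw",yaw,np.degrees(yaw))
loc=lambda q:(q-O)@np.array([ex,ey]).T
for n,q in dict(doorL=(495,213,.065),doorR=(745,220,.065),doorLo=(495,230,.065),doorRo=(745,236,.065),roofL=(512,131,.07),roofR=(715,139,.07),backL=(497,30,.07),backR=(755,42,.07),wallL=(488,208,.064),wallR=(748,218,.064),rail=(577,214,.022),yel=(552,200,.029),yelL=(530,200,.029),yelR=(571,203,.029),orL=(583,202,.029),orR=(640,206,.029)).items(): print(n,loc(f(*q)))
t=[f(*q,.016) for q in((42,218),(390,248),(378,436),(20,405))]
print(t,"ctr",np.mean(t,0)); print([np.linalg.norm(t[i]-t[i-1]) for i in range(4)])
d=t[0]-t[1]+t[3]-t[2]; print("tray yaw",np.degrees(np.arctan2(-d[0],d[1])))
print("marker",ray(p,270,247,.01),ray(p,266,275,.01))
for n,u,v,z in(("bottle",234,136,.15),("pencup",415,172,.09),("jar",459,212,.09),("calc",429,246,.012)):print(n,ray(p,u,v,z)[:2],loc(ray(p,u,v,z)[:2]))
E
```

```text
apron [0.4345 0.0383] [ 0.4248 -0.1758] 0.2143020561639699
O [ 0.5698 -0.0681] yaw -0.04527062971866494 -2.5938160187790182
doorL [-0.0069  0.096 ]
doorR [-0.0021 -0.1114]
doorLo [-0.0211  0.0951]
doorRo [-0.0154 -0.112 ]
roofL [0.0617 0.0856]
roofR [ 0.0637 -0.0832]
backL [0.1466 0.1034]
backR [ 0.1474 -0.1128]
wallL [-0.003   0.1022]
wallR [-0.0002 -0.1139]
rail [0.0006 0.0302]
yel [0.0107 0.0518]
yelL [0.0098 0.0705]
yelR [0.009  0.0354]
orL [0.0104 0.0253]
orR [ 0.0094 -0.0234]
[array([0.5662, 0.422 ]), array([0.5422, 0.1222]), array([0.3823, 0.1286]), array([0.4064, 0.4331])] ctr [0.4743 0.2765]
[np.float64(0.16018673173844036), np.float64(0.30076413600461777), np.float64(0.16001970242573077), np.float64(0.30551747382534816)]
tray yaw -4.553380326835443
marker [0.4093 0.0524 0.01  ] [0.3245 0.063  0.01  ]
bottle [0.7221 0.1456] [0.1425 0.2204]
pencup [ 0.6316 -0.3796] [ 0.0758 -0.3083]
jar [ 0.5142 -0.5059] [-0.0358 -0.4399]
calc [ 0.4155 -0.4345] [-0.1376 -0.373 ]
```

Two boxes are present: yellow in the left lane and orange in the middle. I'll turn the tool to the cabinet heading and go above the handle.

```bash
cat >> h.py <<'E'
O=np.array([.5678,-.068]);YAW=-.0453
def W(x,y,O=O,a=YAW):
    c,s=np.cos(a),np.sin(a); return np.array([O[0]+c*x-s*y,O[1]+s*x+c*y])
TR=lambda x,y: W(x,y,np.array([.4743,.2765]),-.0794)
def go(xy,z,yaw):
    "turn units about tool z (do first), then the total shift in tool axes"
    s=robot.state();x=R.from_quat(s["eef_rot"]).as_matrix()[:,0]
    y0=np.arctan2(x[1],x[0]);n=-np.degrees(yaw-y0)/6
    d=np.array([*xy,z])-s["tcp_pos"];c,sn=np.cos(yaw),np.sin(yaw)
    print("turn",round(n,2),"shift",np.array([c*d[0]+sn*d[1],sn*d[0]-c*d[1],-d[2]]),"at",s["tcp_pos"],"yaw",round(y0,4),"F",s["contact_force"],"w",round(s["width"],3),"t",s["t"])
E
python3 - <<'E'
from h import *
h=W(-.0526,.0688);print(h,W(-.001,-.115))
go(h,.15,YAW)
E
```

```text
[0.5184 0.0031] [ 0.5616 -0.1828]
turn 3.83 shift [ 0.3128 -0.5096  0.0808] at [ 0.1829 -0.4918  0.2308] yaw 0.3558 F [-0.1948 -0.6077  0.2714] w 0.996 t 0.15
```

>>> drive_tool:
  motion:
    - [0, 0, 0, 0, 0, 0.957, 0]
    - [0, 0, 0, 0, 0, 0.957, 0]
    - [0, 0, 0, 0, 0, 0.957, 0]
    - [0, 0, 0, 0, 0, 0.957, 0]
    - [0.0209, -0.034, 0.003, 0, 0, 0, 0]
    - [0.0209, -0.034, 0.003, 0, 0, 0, 0]
    - [0.0209, -0.034, 0.003, 0, 0, 0, 0]
    - [0.0209, -0.034, 0.003, 0, 0, 0, 0]
    - [0.0209, -0.034, 0.003, 0, 0, 0, 0]
    - [0.0209, -0.034, 0.003, 0, 0, 0, 0]
    - [0.0209, -0.034, 0.003, 0, 0, 0, 0]
    - [0.0209, -0.034, 0.003, 0, 0, 0, 0]

```text
t: 1.15
tcp_pos: [0.3628, -0.2261, 0.2072]
eef_rot: [1.0, -0.023, 0.0, 0.0]
contact_force: [1.5, -1.4, -0.2]
width: 0.999
grasp_force: 0.0
```

>>> drive_tool:
  motion:
    - [0.0209, -0.034, 0.003, 0, 0, 0, 0]
    - [0.0209, -0.034, 0.003, 0, 0, 0, 0]
    - [0.0209, -0.034, 0.003, 0, 0, 0, 0]
    - [0.0209, -0.034, 0.003, 0, 0, 0, 0]
    - [0.0209, -0.034, 0.003, 0, 0, 0, 0]
    - [0.0209, -0.034, 0.003, 0, 0, 0, 0]
    - [0, 0, 0, 0, 0, 0, 0]
    - [0, 0, 0, 0, 0, 0, 0]

```text
t: 1.82
tcp_pos: [0.497, -0.0279, 0.1886]
eef_rot: [1.0, -0.02, -0.001, -0.0]
contact_force: [-0.1, 0.7, -0.4]
width: 1.001
grasp_force: 0.0
```

```bash
python3 - <<'E'
from h import *
go(W(-.0526,.0688),.15,YAW)
st=robot.state();im=robot.camera("wrist");cv2.imwrite("pics/w1.png",im)
p=cam("wrist",st);print(proj(p,[*W(-.0526,.0688),.069]),proj(p,[*W(-.0526,.0688),.014]))
E
```

```text
turn 0.04 shift [ 0.02   -0.032   0.0386] at [ 0.497  -0.0279  0.1886] yaw -0.0409 F [-0.1431  0.6882 -0.4425] w 1.001 t 1.8167
[281.1603 169.78  ] [287.4667 157.6376]
```

View pics/w1.png

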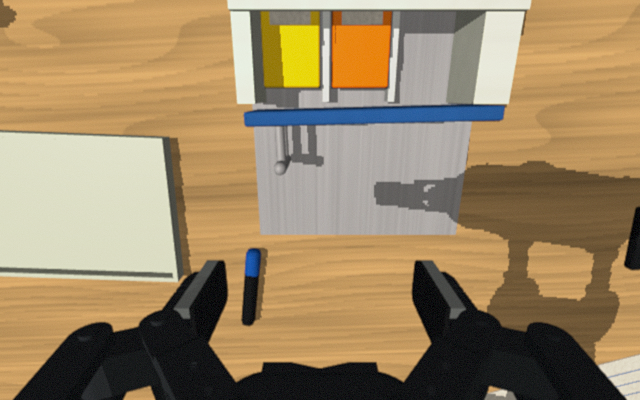

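The wrist view shows the handle top at (281,167), matching the estimate to 3 px. The right lane is empty. Now I'll descend on the handle and grip it.

>>> drive_tool:
  motion:
    - [0.0105, -0.016, 0.01, 0, 0, 0, 0]
    - [0.0105, -0.016, 0.01, 0, 0, 0, 0]
    - [0, 0, 0.028, 0, 0, 0, 0]
    - [0, 0, 0.028, 0, 0, 0, 0]
    - [0, 0, 0.028, 0, 0, 0, 0]
    - [0, 0, 0.028, 0, 0, 0, 0]
    - [0, 0, 0.024, 0, 0, 0, 0]
    - [0, 0, 0, 0, 0, 0, 1]
    - [0, 0, 0, 0, 0, 0, 1]
    - [0, 0, 0, 0, 0, 0, 1]
    - [0, 0, 0, 0, 0, 0, 1]
    - [0, 0, 0, 0, 0, 0, 1]

```text
t: 2.87
tcp_pos: [0.5201, 0.0008, 0.035]
eef_rot: [1.0, -0.023, 0.002, 0.0]
contact_force: [0.1, -0.2, 0.4]
width: 0.298
grasp_force: 0.0
```

>>> drive_tool:
  motion:
    - [0, 0, 0, 0, 0, 0, 1]
    - [0, 0, 0, 0, 0, 0, 1]
    - [0, 0, 0, 0, 0, 0, 1]
    - [0, 0, 0, 0, 0, 0, 1]

```text
t: 3.2
tcp_pos: [0.5185, 0.0042, 0.0349]
eef_rot: [1.0, -0.023, -0.0, -0.002]
contact_force: [-3.6, 15.2, 11.3]
width: 0.107
grasp_force: 58.5
```

```bash
python3 - <<'E'
from h import *
go(W(-.0526,.0688),.031,YAW)
s=robot.state();hp=W(-.001,-.115);v=s["tcp_pos"][:2]-hp
print(v,np.linalg.norm(v),"target .191; door ang",np.arctan2(v[1],v[0])-YAW-np.arctan2(185,-47))
x=R.from_quat(s["eef_rot"]).as_matrix()
# tool shift for one 6deg CCW step about hinge
a=np.radians(6);Rz=np.array([[np.cos(a),-np.sin(a)],[np.sin(a),np.cos(a)]])
d=Rz@v-v;print("step",x.T@np.array([*d,0]))
E
```

```text
turn 0.0 shift [-0.0001  0.0011  0.0039] at [0.5185 0.0042 0.0349] yaw -0.0453 F [-3.6212 15.1885 11.3224] w 0.107 t 3.2
[-0.0431  0.187 ] 0.19193286212894453 target .191; door ang 0.022895570171152846
step [-0.019   0.0064 -0.    ]
```

>>> drive_tool:
  motion:
    - [-0.0095, 0.0027, 0, 0, 0, -0.5, 1]
    - [-0.0095, 0.0027, 0, 0, 0, -0.5, 1]
    - [-0.019, 0.0064, 0, 0, 0, -1, 1]
    - [-0.019, 0.0064, 0, 0, 0, -1, 1]
    - [-0.019, 0.0064, 0, 0, 0, -1, 1]

```text
t: 3.62
tcp_pos: [0.446, -0.0306, 0.0348]
eef_rot: [0.982, 0.189, 0.0, -0.0]
contact_force: [-1.8, 3.2, 10.9]
width: 0.107
grasp_force: 59.6
```

```bash
cat > d.py <<'E'
from h import *
s=robot.state();hp=W(-.001,-.115);v=s["tcp_pos"][:2]-hp
x=R.from_quat(s["eef_rot"]).as_matrix()
print(np.linalg.norm(v),"door",(np.arctan2(v[1],v[0])-YAW-np.arctan2(185,-47))%6.2832,"yawrel",np.arctan2(x[1,0],x[0,0])-YAW,"Ftool",x.T@s["contact_force"],s["wrist_torque"],s["width"],s["tcp_pos"],s["t"],s["q"])
E
python3 d.py
```

```text
0.19113394927264563 door 0.445900357141761 yawrel 0.4256888524182636 Ftool [ -0.4452  -3.6137 -10.877 ] [0.5804 0.2924 0.0676] 0.10711526100660672 [ 0.446  -0.0306  0.0348] 3.6167 [-0.2411  0.4833  1.9704  0.0019  0.6876  0.9478]
```

Following well. I'll continue about 12 more steps.

>>> drive_tool:
  motion:
    - [-0.019, 0.0064, 0, 0, 0, -1, 1]
    - [-0.019, 0.0064, 0, 0, 0, -1, 1]
    - [-0.019, 0.0064, 0, 0, 0, -1, 1]
    - [-0.019, 0.0064, 0, 0, 0, -1, 1]
    - [-0.019, 0.0064, 0, 0, 0, -1, 1]
    - [-0.019, 0.0064, 0, 0, 0, -1, 1]

```text
t: 4.12
tcp_pos: [0.3795, -0.1299, 0.0349]
eef_rot: [0.876, 0.483, 0.001, 0.001]
contact_force: [3.2, -0.5, 6.7]
width: 0.106
grasp_force: 59.3
```

```bash
python3 d.py
```

```text
0.18962101983887367 door 1.0843764864647567 yawrel 1.0534957841940167 Ftool [ 1.3094  2.9477 -6.7372] [ 0.1384 -0.3561  0.0791] 0.10646682429025947 [ 0.3795 -0.1299  0.0349] 4.1167 [-0.5214  0.426   2.093   0.      0.6193  0.0411]
```

>>> drive_tool:
  motion:
    - [-0.019, 0.0058, 0, 0, 0, -1, 1]
    - [-0.019, 0.0062, 0, 0, 0, -1, 1]
    - [-0.019, 0.0064, 0, 0, 0, -1, 1]
    - [-0.019, 0.0064, 0, 0, 0, -1, 1]
    - [-0.019, 0.0064, 0, 0, 0, -1, 1]
    - [-0.0095, 0.0032, 0, 0, 0, -0.5, 1]
    - [0, 0, 0, 0, 0, 0, 1]
    - [0, 0, 0, 0, 0, 0, 1]
    - [0, 0, 0, 0, 0, 0, 1]

```text
t: 4.87
tcp_pos: [0.3814, -0.2386, 0.0349]
eef_rot: [0.705, 0.709, 0.001, 0.004]
contact_force: [11.8, 4.7, 2.0]
width: 0.105
grasp_force: 60.0
```

```bash
python3 d.py
```

```text
0.18864492128410965 door 1.6676686605832902 yawrel 1.6227301144614157 Ftool [ 4.6243 11.8414 -1.9722] [ 0.7498 -1.5962  0.1494] 0.10469415328585652 [ 0.3814 -0.2386  0.0349] 4.8667 [-0.7312  0.4837  1.9692  0.0031  0.6807 -0.7402]
```

>>> drive_tool:
  motion:
    - [0, 0, 0, 0, 0, 0, 0]
    - [0, 0, 0, 0, 0, 0, 0]
    - [0, 0, 0, 0, 0, 0, 0]
    - [0, 0, 0, 0, 0, 0, 0]
    - [0, 0, 0, 0, 0, 0, 0]
    - [0, 0, -0.03, 0, 0, 0, 0]
    - [0, 0, -0.03, 0, 0, 0, 0]
    - [0, 0, -0.03, 0, 0, 0.5, 0]
    - [0, 0, -0.03, 0, 0, 1, 1]
    - [0, 0, 0, 0, 0, 1, 1]
    - [0, 0, 0, 0, 0, 1, 1]
    - [0, 0, 0, 0, 0, 1, 1]

```text
t: 5.87
tcp_pos: [0.3779, -0.2375, 0.154]
eef_rot: [0.852, 0.523, 0.0, 0.001]
contact_force: [0.4, 0.0, 0.0]
width: 0.455
grasp_force: 0.0
```

>>> drive_tool:
  motion:
    - [0, 0, 0, 0, 0, 1, 1]
    - [0, 0, 0, 0, 0, 1, 1]
    - [0, 0, 0, 0, 0, 1, 1]
    - [0, 0, 0, 0, 0, 1, 1]
    - [0, 0, 0, 0, 0, 1, 1]
    - [0, 0, 0, 0, 0, 1, 1]
    - [0, 0, 0, 0, 0, 1, 1]
    - [0, 0, 0, 0, 0, 1, 1]
    - [0, 0, 0, 0, 0, 1, 1]
    - [0, 0, 0, 0, 0, 1, 1]
    - [0, 0, 0, 0, 0, 1, 1]
    - [0, 0, 0, 0, 0, 0, 1]

```text
t: 6.87
tcp_pos: [0.3777, -0.2372, 0.1532]
eef_rot: [1.0, -0.024, -0.0, -0.0]
contact_force: [-0.1, -0.8, 0.7]
width: -0.001
grasp_force: 0.0
```

```bash
python3 - <<'E'
from h import *
go(W(.030,0),.06,YAW)
cv2.imwrite("pics/top1.png",cv2.resize(robot.camera("top")[130:260,260:400],None,fx=4,fy=4,interpolation=cv2.INTER_CUBIC))
E
```

```text
turn -0.03 shift [ 0.2122 -0.1777  0.0932] at [ 0.3777 -0.2372  0.1532] yaw -0.0489 F [-0.0611 -0.7578  0.6645] w -0.001 t 6.8667
```

View pics/top1.png

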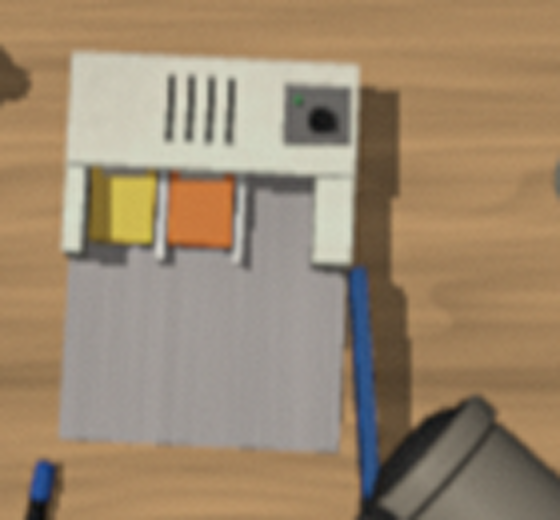

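The door is open past square, the boxes are unchanged and the right lane is empty. Next I'll press and pull the orange box.

>>> drive_tool:
  motion:
    - [0.0303, -0.0254, 0, 0, 0, 0, 1]
    - [0.0303, -0.0254, 0, 0, 0, 0, 1]
    - [0.0303, -0.0254, 0, 0, 0, 0, 1]
    - [0.0303, -0.0254, 0, 0, 0, 0, 1]
    - [0.0303, -0.0254, 0, 0, 0, 0, 1]
    - [0.0303, -0.0254, 0, 0, 0, 0, 1]
    - [0.0303, -0.0254, 0, 0, 0, 0, 1]
    - [0, 0, 0.03, 0, 0, 0, 1]
    - [0, 0, 0.03, 0, 0, 0, 1]
    - [0, 0, 0.03, 0, 0, 0, 1]
    - [0, 0, 0.025, 0, 0, 0, 1]
    - [0, 0, 0, 0, 0, 0, 1]

```text
t: 7.92
tcp_pos: [0.5942, -0.0683, 0.0329]
eef_rot: [1.0, -0.021, -0.005, -0.001]
contact_force: [-0.9, 0.7, 0.2]
width: 0.002
grasp_force: 0.0
```

>>> drive_tool:
  motion:
    - [0, 0, 0.003, 0, 0, 0, 1]
    - [0, 0, 0.002, 0, 0, 0, 1]
    - [0, 0, 0, 0, 0, 0, 1]

```text
t: 8.17
tcp_pos: [0.5988, -0.0696, 0.0348]
eef_rot: [1.0, -0.022, 0.001, 0.0]
contact_force: [-0.3, -0.2, -0.4]
width: -0.001
grasp_force: 0.0
```

```bash
python3 - <<'E'
from h import *
go(W(.030,0),.03,YAW)
E
```

```text
turn 0.01 shift [-0.0011 -0.0002  0.0048] at [ 0.5988 -0.0696  0.0348] yaw -0.0443 F [-0.3031 -0.1502 -0.3734] w -0.001 t 8.1667
```

>>> drive_tool:
  motion:
    - [0, 0, 0.003, 0, 0, 0, 1]
    - [0, 0, 0.002, 0, 0, 0, 1]
    - [0, 0, 0.001, 0, 0, 0, 1]
    - [0, 0, 0, 0, 0, 0, 1]
    - [0, 0, 0, 0, 0, 0, 1]

```text
t: 8.58
tcp_pos: [0.5985, -0.0695, 0.029]
eef_rot: [1.0, -0.022, 0.001, 0.0]
contact_force: [-1.3, -0.5, 9.3]
width: 0.001
grasp_force: 4.0
```

>>> drive_tool:
  motion:
    - [0, 0, 0.0015, 0, 0, 0, 1]
    - [0, 0, 0, 0, 0, 0, 1]
    - [0, 0, 0, 0, 0, 0, 1]

```text
t: 8.83
tcp_pos: [0.5985, -0.0695, 0.029]
eef_rot: [1.0, -0.022, 0.001, 0.0]
contact_force: [-6.4, 0.3, 18.6]
width: 0.002
grasp_force: 9.3
```

>>> drive_tool:
  motion:
    - [0, 0, -0.0006, 0, 0, 0, 1]
    - [-0.006, 0, 0, 0, 0, 0, 1]
    - [-0.012, 0, 0, 0, 0, 0, 1]
    - [-0.012, 0, 0, 0, 0, 0, 1]
    - [0, 0, 0, 0, 0, 0, 1]

```text
t: 9.25
tcp_pos: [0.5688, -0.0684, 0.029]
eef_rot: [1.0, -0.022, 0.003, 0.001]
contact_force: [-1.0, -0.6, 12.2]
width: 0.003
grasp_force: 6.2
```

```bash
cat > see.py <<'E'
import sys
from h import *
p=cam("top");im=cv2.cvtColor(robot.camera("top"),cv2.COLOR_BGR2HSV)
for n,lo,hi in(("orange",6,14),("yellow",22,30)):
    m=cv2.inRange(im,(lo,165,120),(hi,255,255)); m[:120]=0;m[270:]=0;m[:,:140]=0;m[:,360:]=0
    k,l,s,c=cv2.connectedComponentsWithStats(m)
    if k<2: print(n,"none");continue
    i=1+np.argmax(s[1:,4]); q=cv2.minAreaRect(np.argwhere(l==i)[:,::-1].astype(np.float32))
    c=cv2.boxPoints(q);w=np.array([ray(p,*a,.029)[:2] for a in c]);
    loc=lambda O,a:(w-O)@np.array([[np.cos(a),-np.sin(a)],[np.sin(a),np.cos(a)]])
    A=loc(O,YAW);B=loc(np.array([.4743,.2765]),-.0794)
    e=max((w[1]-w[0],w[2]-w[1]),key=np.linalg.norm)
    print(n,s[i,4],"cab x",A[:,0].min(),A[:,0].max(),"y",A[:,1].min(),A[:,1].max(),"| tray ctr",B.mean(0),"ctr",w.mean(0),"long-axis deg",np.degrees(np.arctan2(e[1],e[0])))
E
python3 see.py
```

```text
orange none
yellow none
```

```bash
python3 - <<'E'
from h import *
a=robot.camera("top");im=cv2.cvtColor(a,cv2.COLOR_BGR2HSV)
print(im[176:212:4,291],"\n",im[176:212:3,310],"\nwood",im[250,200],im[120,330])
cv2.imwrite("pics/side1.png",cv2.resize(robot.camera("side")[150:300,180:400],None,fx=3.5,fy=3.5))
E
```

```text
[[ 20  38 146]
 [ 20  40 135]
 [ 18  40 126]
 [ 19  43 113]
 [ 18  43  89]
 [ 13  14 129]
 [ 15  15 167]
 [ 12  15 168]
 [ 18  34  97]] 
 [[ 20  43 132]
 [ 18  41 143]
 [ 20  37 144]
 [ 20  43 137]
 [ 20  40 129]
 [ 19  44 122]
 [ 22  42 108]
 [ 19  39  91]
 [ 20  38  60]
 [ 10  13 121]
 [  9  15 170]
 [ 11  12 166]] 
wood [23 37 62] [ 16 112 186]
```

View pics/side1.png

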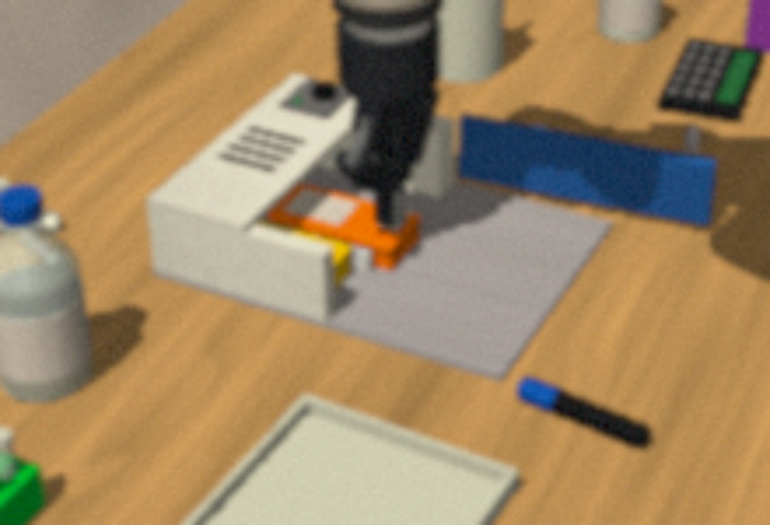

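The side view shows the orange box following the fingers, now about 20 mm onto the apron. I'll keep pulling.

>>> drive_tool:
  motion:
    - [-0.013, 0, 0, 0, 0, 0, 1]
    - [-0.013, 0, 0, 0, 0, 0, 1]
    - [-0.013, 0, 0, 0, 0, 0, 1]
    - [-0.013, 0, 0, 0, 0, 0, 1]
    - [-0.013, 0, 0, 0, 0, 0, 1]
    - [-0.013, 0, 0, 0, 0, 0, 1]
    - [-0.013, 0, 0, 0, 0, 0, 1]
    - [-0.013, 0, 0, 0, 0, 0, 1]
    - [0, 0, 0, 0, 0, 0, 1]

```text
t: 10.15
tcp_pos: [0.4654, -0.064, 0.029]
eef_rot: [1.0, -0.022, 0.003, 0.001]
contact_force: [-2.3, -0.8, 17.1]
width: 0.0
grasp_force: 8.9
```

>>> drive_tool:
  motion:
    - [0, 0, -0.02, 0, 0, 0, 1]
    - [0, 0, -0.03, 0, 0, 0, 0]
    - [-0.03, 0, -0.04, 0, 0, 0, 0]
    - [-0.03, 0, -0.04, 0, 0, 0, 0]
    - [-0.02, 0, -0.01, 0, 0, 0, 0]
    - [0, 0, 0, 0, 0, 0, 0]
    - [0, 0, 0, 0, 0, 0, 0]

```text
t: 10.73
tcp_pos: [0.3942, -0.0602, 0.1542]
eef_rot: [1.0, -0.023, 0.002, 0.001]
contact_force: [-0.4, 0.5, -0.4]
width: 0.848
grasp_force: 0.0
```

```bash
cat > wsee.py <<'E'
import sys
from h import *
st=robot.state();p=cam("wrist",st);a=robot.camera("wrist");im=cv2.cvtColor(a,cv2.COLOR_BGR2HSV)
if len(sys.argv)>1: cv2.imwrite(sys.argv[1],a)
for n,lo,hi in(("orange",4,15),("yellow",24,32)):
    m=cv2.inRange(im,(lo,190,130),(hi,255,255))
    k,l,s,c=cv2.connectedComponentsWithStats(m)
    if k<2: print(n,"none");continue
    i=1+np.argmax(s[1:,4]); pts=cv2.convexHull(np.argwhere(l==i)[:,::-1])[:,0]
    w=np.array([ray(p,*q,.029)[:2] for q in pts])
    q=cv2.minAreaRect((w*1000).astype(np.float32));w=cv2.boxPoints(q)/1000
    e=max((w[1]-w[0],w[2]-w[1]),key=np.linalg.norm);b=np.degrees(np.arctan2(e[1],e[0]))
    def loc(O,a): return (w-O)@np.array([[np.cos(a),-np.sin(a)],[np.sin(a),np.cos(a)]])
    A=loc(O,YAW);B=loc(np.array([.4743,.2765]),-.0794)
    print(n,s[i,4],"size",q[1],"ctr",w.mean(0),"axis",(b+90)%180-90,"cab x",A[:,0].min(),A[:,0].max(),"y",A[:,1].min(),A[:,1].max(),"tray",B.mean(0))
E
python3 wsee.py pics/w2.png; python3 -c "
from h import *
go(W(-.07,0),.15,YAW)"
```

```text
orange 234 size (48.10069274902344, 82.67764282226562) ctr [ 0.4983 -0.0638] axis -2.6918945 cab x -0.1109860611179898 -0.028227592341728266 y -0.02310767789070947 0.02513203586949903 tray [ 0.0509 -0.3374]
yellow none
turn -0.0 shift [ 0.1034 -0.0001  0.0035] at [ 0.3946 -0.0603  0.1535] yaw -0.0453 F [ 0.6755  0.0796 -0.5834] w 0.929 t 10.7833
```

View pics/w2.png

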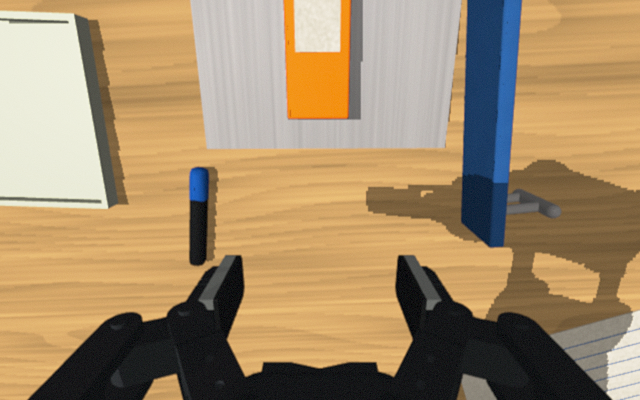

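The orange box is square on the apron, front at row 118 (local x ≈ -0.111) and centred at y≈0. I'll grip it across.

>>> drive_tool:
  motion:
    - [0.0278, -0.001, 0, 0, 0, 0, 0]
    - [0.0278, 0, 0, 0, 0, 0, 0]
    - [0.0278, 0, 0, 0, 0, 0, 0]
    - [0.0278, 0, 0, 0, 0, 0, 0]
    - [0, 0, 0.037, 0, 0, 0, 0]
    - [0, 0, 0.037, 0, 0, 0, 0]
    - [0, 0, 0.037, 0, 0, 0, 0]
    - [0, 0, 0.024, 0, 0, 0, 0]
    - [0, 0, 0.01, 0, 0, 0, 0]
    - [0, 0, 0, 0, 0, 0, 0.1]
    - [0, 0, 0, 0, 0, 0, 1]
    - [0, 0, 0, 0, 0, 0, 1]

```text
t: 11.78
tcp_pos: [0.5065, -0.0643, 0.0092]
eef_rot: [1.0, -0.022, 0.001, 0.0]
contact_force: [0.1, 0.4, 1.1]
width: 0.629
grasp_force: 0.0
```

>>> drive_tool:
  motion:
    - [0, 0, 0, 0, 0, 0, 1]
    - [0, 0, 0, 0, 0, 0, 1]
    - [0, 0, 0, 0, 0, 0, 1]
    - [0, 0, 0, 0, 0, 0, 1]

```text
t: 12.12
tcp_pos: [0.5065, -0.0644, 0.0098]
eef_rot: [1.0, -0.023, 0.002, 0.001]
contact_force: [-0.9, -0.0, 6.2]
width: 0.572
grasp_force: 64.0
```

>>> drive_tool:
  motion:
    - [0, 0, -0.01, 0, 0, 0, 1]
    - [0, 0, -0.02, 0, 0, 0, 1]
    - [0, 0, -0.02, 0, 0, 0, 1]
    - [0, 0, -0.02, 0, 0, 0, 1]
    - [0, 0, 0, 0, 0, 0, 1]

```text
t: 12.53
tcp_pos: [0.5072, -0.0646, 0.0822]
eef_rot: [1.0, -0.022, 0.003, 0.001]
contact_force: [0.9, -0.2, -1.4]
width: 0.568
grasp_force: 63.2
```

```bash
python3 - <<'E'
from h import *
go(TR(-.003,.065),.03,-.0794)
E
```

```text
turn 0.33 shift [-0.0629 -0.4024  0.0522] at [ 0.5072 -0.0646  0.0822] yaw -0.045 F [ 0.9478 -0.1528 -1.3859] w 0.568 t 12.5333
```

>>> drive_tool:
  motion:
    - [0, 0, 0, 0, 0, 0.33, 1]
    - [-0.0045, -0.0287, 0, 0, 0, 0, 1]
    - [-0.0045, -0.0287, 0, 0, 0, 0, 1]
    - [-0.0045, -0.0287, 0, 0, 0, 0, 1]
    - [-0.0045, -0.0287, 0, 0, 0, 0, 1]
    - [-0.0045, -0.0287, 0, 0, 0, 0, 1]
    - [-0.0045, -0.0287, 0, 0, 0, 0, 1]
    - [-0.0045, -0.0287, 0, 0, 0, 0, 1]
    - [-0.0045, -0.0287, 0, 0, 0, 0, 1]
    - [-0.0045, -0.0287, 0, 0, 0, 0, 1]
    - [-0.0045, -0.0287, 0, 0, 0, 0, 1]
    - [-0.0045, -0.0287, 0, 0, 0, 0, 1]

```text
t: 13.53
tcp_pos: [0.4801, 0.2558, 0.0776]
eef_rot: [0.999, -0.04, -0.0, 0.0]
contact_force: [0.9, 0.0, -1.5]
width: 0.568
grasp_force: 63.1
```

>>> drive_tool:
  motion:
    - [-0.0045, -0.0287, 0, 0, 0, 0, 1]
    - [-0.0045, -0.0287, 0, 0, 0, 0, 1]
    - [-0.0045, -0.0287, 0, 0, 0, 0, 1]
    - [0, 0, 0, 0, 0, 0, 1]
    - [0, 0, 0, 0, 0, 0, 1]

```text
t: 13.95
tcp_pos: [0.4733, 0.3425, 0.0773]
eef_rot: [0.999, -0.038, -0.0, 0.0]
contact_force: [0.5, -0.3, -2.2]
width: 0.57
grasp_force: 68.8
```

```bash
python3 wsee.py; python3 - <<'E'
from h import *
go(TR(-.003,.065),.010,-.0794)
E
```

```text
orange 8302 size (75.4776611328125, 163.42636108398438) ctr [0.4405 0.3454] axis -4.297806 cab x -0.22873506988084755 -0.06313862304657303 y 0.36701995497772233 0.4473191575065605 tray [-0.0392  0.066 ]
yellow none
turn 0.01 shift [ 0.0029 -0.0004  0.0674] at [0.4735 0.3414 0.0774] yaw -0.0782 F [ 0.5084 -0.4615 -1.65  ] w 0.564 t 14.0
```

>>> drive_tool:
  motion:
    - [-0.001, 0, 0.022, 0, 0, 0, 1]
    - [0, 0, 0.022, 0, 0, 0, 1]
    - [0, 0, 0.014, 0, 0, 0, 1]
    - [0, 0, 0.005, 0, 0, 0, 1]
    - [0, 0, 0.003, 0, 0, 0, 1]
    - [0, 0, 0, 0, 0, 0, 1]
    - [0, 0, 0, 0, 0, 0, 1]

```text
t: 14.58
tcp_pos: [0.474, 0.3414, 0.0129]
eef_rot: [0.999, -0.04, 0.001, -0.0]
contact_force: [0.4, -0.1, -1.5]
width: 0.566
grasp_force: 68.8
```

>>> drive_tool:
  motion:
    - [0, 0, 0.0025, 0, 0, 0, 1]
    - [0, 0, 0.0005, 0, 0, 0, 1]
    - [0, 0, 0, 0, 0, 0, 1]
    - [0, 0, 0, 0, 0, 0, 1]

```text
t: 14.92
tcp_pos: [0.4739, 0.3417, 0.0098]
eef_rot: [0.999, -0.04, 0.001, -0.0]
contact_force: [-0.5, -2.3, 3.2]
width: 0.568
grasp_force: 69.3
```

>>> drive_tool:
  motion:
    - [0, 0, 0, 0, 0, 0, 0]
    - [0, 0, 0, 0, 0, 0, 0]
    - [0, 0, 0, 0, 0, 0, 0]
    - [0, 0, 0, 0, 0, 0, 0]
    - [0, 0, -0.02, 0, 0, 0, 0]
    - [0, 0, -0.04, 0, 0, 0, 0]
    - [0, 0, -0.04, 0, 0, 0, 0]
    - [0, 0, -0.04, 0, 0, 0, 0]
    - [-0.02, 0.03, -0.01, 0, 0, -0.33, 0]
    - [-0.02, 0.03, 0, 0, 0, 0, 0]
    - [-0.02, 0.03, 0, 0, 0, 0, 0]
    - [0, 0, 0, 0, 0, 0, 0]

```text
t: 15.92
tcp_pos: [0.4029, 0.251, 0.1583]
eef_rot: [1.0, -0.023, -0.003, 0.002]
contact_force: [0.6, -0.2, 0.3]
width: 0.997
grasp_force: 0.0
```

```bash
python3 wsee.py;python3 see.py; python3 - <<'E'
from h import *
go(W(.030,.060),.06,YAW)
E
```

```text
orange 641 size (48.183128356933594, 107.31494140625) ctr [0.4781 0.3404] axis -4.505829 cab x -0.1625806078679986 -0.053719080686202875 y 0.37804260734922984 0.42977638144813657 tray [-0.0013  0.064 ]
yellow none
orange 48 cab x -0.12966523729299503 -0.059124825053923254 y 0.3751986601690645 0.3933536190256127 | tray ctr [0.0131 0.0448] ctr [0.4909 0.3201] long-axis deg -177.73921933492204
yellow 35 cab x 0.017962456681507914 0.06199574459738596 y 0.07042363952824927 0.08532222604227911 | tray ctr [ 0.1578 -0.2568] ctr [0.6113 0.008 ] long-axis deg 0.8786780058128388
turn -0.01 shift [0.2044 0.2549 0.0995] at [0.4078 0.2544 0.1595] yaw -0.0462 F [ 0.9672  0.2549 -0.1629] w 0.997 t 16.0167
```

Orange is in the tray at about (-1, 64) mm in its frame. Now the yellow box.

>>> drive_tool:
  motion:
    - [0.0227, 0.0283, 0, 0, 0, 0, 1]
    - [0.0227, 0.0283, 0, 0, 0, 0, 1]
    - [0.0227, 0.0283, 0, 0, 0, 0, 1]
    - [0.0227, 0.0283, 0, 0, 0, 0, 1]
    - [0.0227, 0.0283, 0, 0, 0, 0, 1]
    - [0.0227, 0.0283, 0, 0, 0, 0, 1]
    - [0.0227, 0.0283, 0, 0, 0, 0, 1]
    - [0.0227, 0.0283, 0, 0, 0, 0, 1]
    - [0.0227, 0.0283, 0, 0, 0, 0, 1]
    - [0, 0, 0.03, 0, 0, 0, 1]
    - [0, 0, 0.03, 0, 0, 0, 1]
    - [0, 0, 0, 0, 0, 0, 1]

```text
t: 17.02
tcp_pos: [0.5987, -0.0085, 0.093]
eef_rot: [1.0, -0.023, -0.005, -0.001]
contact_force: [-0.9, 0.1, -0.9]
width: -0.004
grasp_force: 0.0
```

```bash
python3 - <<'E'
from h import *
go(W(.030,.060),.034,YAW)
st=robot.state();cv2.imwrite("pics/w3.png",robot.camera("wrist"))
p=cam("wrist",st)
print([proj(p,[*W(.012,y),.029]).round() for y in(.035,.085)])
E
```

```text
turn -0.01 shift [0.0019 0.0008 0.059 ] at [ 0.5987 -0.0085  0.093 ] yaw -0.046 F [-0.92    0.1248 -0.8858] w -0.004 t 17.0167
[array([357., 237.]), array([285., 237.])]
```

View pics/w3.png

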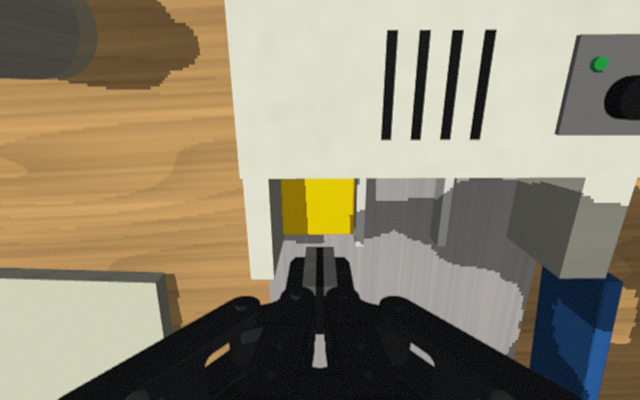

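The yellow front edge is at row 235, cols 282–355, as predicted. I'll press there.

>>> drive_tool:
  motion:
    - [0.001, 0, 0.03, 0, 0, 0, 1]
    - [0, 0, 0.025, 0, 0, 0, 1]
    - [0, 0, 0.004, 0, 0, 0, 1]
    - [0, 0, 0.003, 0, 0, 0, 1]
    - [0, 0, 0, 0, 0, 0, 1]
    - [0, 0, 0, 0, 0, 0, 1]

```text
t: 17.57
tcp_pos: [0.6034, -0.0085, 0.0391]
eef_rot: [1.0, -0.022, 0.002, 0.0]
contact_force: [0.1, 0.3, 0.2]
width: 0.001
grasp_force: 0.0
```

>>> drive_tool:
  motion:
    - [0, 0, 0.0015, 0, 0, 0, 1]
    - [0, 0, 0.001, 0, 0, 0, 1]
    - [0, 0, 0, 0, 0, 0, 1]
    - [0, 0, 0, 0, 0, 0, 1]

```text
t: 17.9
tcp_pos: [0.6021, -0.0086, 0.035]
eef_rot: [1.0, -0.023, 0.0, 0.0]
contact_force: [-0.5, 0.4, 0.6]
width: -0.001
grasp_force: 0.0
```

>>> drive_tool:
  motion:
    - [0, 0, 0.003, 0, 0, 0, 1]
    - [0, 0, 0.002, 0, 0, 0, 1]
    - [0, 0, 0.0008, 0, 0, 0, 1]
    - [0, 0, 0, 0, 0, 0, 1]
    - [0, 0, 0, 0, 0, 0, 1]

```text
t: 18.32
tcp_pos: [0.6019, -0.0086, 0.0291]
eef_rot: [1.0, -0.023, -0.0, 0.0]
contact_force: [-1.0, -0.5, 4.9]
width: -0.0
grasp_force: 2.5
```

>>> drive_tool:
  motion:
    - [0, 0, 0.0004, 0, 0, 0, 1]
    - [0, 0, 0, 0, 0, 0, 1]
    - [0, 0, 0, 0, 0, 0, 1]

```text
t: 18.57
tcp_pos: [0.6019, -0.0086, 0.029]
eef_rot: [1.0, -0.023, 0.0, 0.0]
contact_force: [-2.7, -0.2, 6.5]
width: 0.0
grasp_force: 4.0
```

>>> drive_tool:
  motion:
    - [0, 0, 0.0012, 0, 0, 0, 1]
    - [-0.006, 0, 0, 0, 0, 0, 1]
    - [-0.012, 0, 0, 0, 0, 0, 1]
    - [-0.013, 0, 0, 0, 0, 0, 1]
    - [-0.013, 0, 0, 0, 0, 0, 1]
    - [-0.013, 0, 0, 0, 0, 0, 1]
    - [-0.013, 0, 0, 0, 0, 0, 1]
    - [0, 0, 0, 0, 0, 0, 1]

```text
t: 19.23
tcp_pos: [0.5325, -0.0057, 0.029]
eef_rot: [1.0, -0.023, 0.002, 0.0]
contact_force: [-2.6, -0.8, 14.8]
width: 0.004
grasp_force: 7.7
```

>>> drive_tool:
  motion:
    - [-0.013, 0, 0, 0, 0, 0, 1]
    - [-0.013, 0, 0, 0, 0, 0, 1]
    - [-0.013, 0, 0, 0, 0, 0, 1]
    - [-0.013, 0, 0, 0, 0, 0, 1]
    - [-0.013, 0, 0, 0, 0, 0, 1]
    - [0, 0, 0, 0, 0, 0, 1]

```text
t: 19.73
tcp_pos: [0.4681, -0.0029, 0.029]
eef_rot: [1.0, -0.023, 0.003, 0.001]
contact_force: [-1.2, -0.4, 17.2]
width: 0.003
grasp_force: 8.8
```

>>> drive_tool:
  motion:
    - [0, 0, -0.02, 0, 0, 0, 1]
    - [0, 0, -0.03, 0, 0, 0, 0]
    - [-0.02, 0, -0.04, 0, 0, 0, 0]
    - [-0.02, 0, -0.04, 0, 0, 0, 0]
    - [0, 0, -0.01, 0, 0, 0, 0]
    - [0, 0, 0, 0, 0, 0, 0]
    - [0, 0, 0, 0, 0, 0, 0]

```text
t: 20.32
tcp_pos: [0.4302, -0.0009, 0.1618]
eef_rot: [1.0, -0.023, 0.001, 0.0]
contact_force: [0.8, 0.6, -0.3]
width: 0.844
grasp_force: 0.0
```

```bash
python3 wsee.py pics/w4.png; python3 -c "
from h import *
go(W(-.06,.06),.15,YAW)"
```

```text
orange none
yellow 5183 size (48.15753936767578, 106.73909759521484) ctr [ 0.5113 -0.0032] axis -2.4998856 cab x -0.11279062384384043 -0.005971220427335658 y 0.03803512380840132 0.0863707156039495 tray [ 0.0591 -0.2759]
turn 0.0 shift [0.081  0.0009 0.0109] at [ 0.4297 -0.0008  0.1609] yaw -0.0452 F [-0.4806 -0.7352 -0.3609] w 0.926 t 20.3667
```

View pics/w4.png

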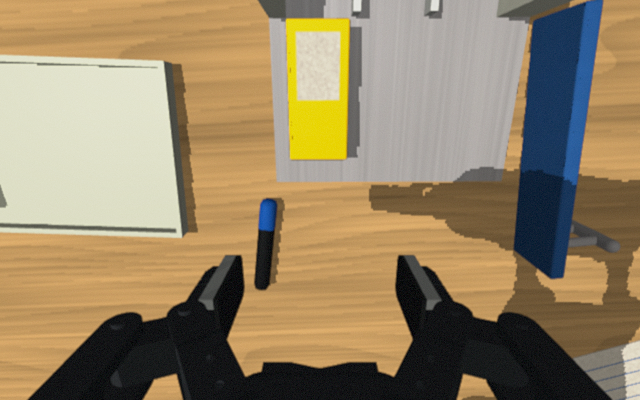

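The yellow box is fully on the apron, square, centre (0.511,-0.003). I'll grip it.

>>> drive_tool:
  motion:
    - [0.0272, -0.0013, 0, 0, 0, 0, 0]
    - [0.0272, 0, 0, 0, 0, 0, 0]
    - [0.0262, 0, 0, 0, 0, 0, 0]
    - [0, 0, 0.038, 0, 0, 0, 0]
    - [0, 0, 0.038, 0, 0, 0, 0]
    - [0, 0, 0.038, 0, 0, 0, 0]
    - [0, 0, 0.025, 0, 0, 0, 0]
    - [0, 0, 0.013, 0, 0, 0, 0]
    - [0, 0, 0, 0, 0, 0, 0.1]
    - [0, 0, 0, 0, 0, 0, 1]
    - [0, 0, 0, 0, 0, 0, 1]
    - [0, 0, 0, 0, 0, 0, 1]

```text
t: 21.37
tcp_pos: [0.5113, -0.0033, 0.0107]
eef_rot: [1.0, -0.023, 0.001, 0.0]
contact_force: [0.8, -0.1, -1.8]
width: 0.568
grasp_force: 63.7
```

>>> drive_tool:
  motion:
    - [0, 0, 0, 0, 0, 0, 1]
    - [0, 0, 0, 0, 0, 0, 1]
    - [0, 0, 0, 0, 0, 0, 1]
    - [0, 0, -0.01, 0, 0, 0, 1]
    - [0, 0, -0.02, 0, 0, 0, 1]
    - [0, 0, -0.02, 0, 0, 0, 1]
    - [0, 0, -0.02, 0, 0, 0, 1]
    - [0, 0, 0, 0, 0, 0, 1]

```text
t: 22.03
tcp_pos: [0.5128, -0.0034, 0.0839]
eef_rot: [1.0, -0.022, 0.004, 0.001]
contact_force: [0.8, 0.8, -0.6]
width: 0.571
grasp_force: 63.9
```

```bash
python3 - <<'E'
from h import *
go(TR(0,-.065),.0095,-.0794)
E
```

```text
turn 0.33 shift [-0.0606 -0.211   0.0744] at [ 0.5128 -0.0034  0.0839] yaw -0.0449 F [ 0.7746  0.8376 -0.5989] w 0.571 t 22.0333
```

>>> drive_tool:
  motion:
    - [0, 0, 0, 0, 0, 0.33, 1]
    - [-0.0074, -0.0264, 0, 0, 0, 0, 1]
    - [-0.0074, -0.0264, 0, 0, 0, 0, 1]
    - [-0.0074, -0.0264, 0, 0, 0, 0, 1]
    - [-0.0074, -0.0264, 0, 0, 0, 0, 1]
    - [-0.0074, -0.0264, 0, 0, 0, 0, 1]
    - [-0.0074, -0.0264, 0, 0, 0, 0, 1]
    - [-0.0074, -0.0264, 0, 0, 0, 0, 1]
    - [-0.0074, -0.0264, 0, 0, 0, 0, 1]
    - [0, 0, 0, 0, 0, 0, 1]
    - [0, 0, 0, 0, 0, 0, 1]

```text
t: 22.95
tcp_pos: [0.4675, 0.2131, 0.0795]
eef_rot: [0.999, -0.038, -0.0, 0.0]
contact_force: [0.9, 0.6, -1.5]
width: 0.568
grasp_force: 63.8
```

```bash
python3 - <<'E'
from h import *
go(TR(0,-.065),.0105,-.0794)
E
python3 wsee.py
```

```text
turn 0.03 shift [0.0018 0.0013 0.069 ] at [0.4675 0.2131 0.0795] yaw -0.0767 F [ 0.8503  0.5803 -1.4605] w 0.568 t 22.95
orange 907 size (48.467864990234375, 107.24470520019531) ctr [0.4792 0.34  ] axis -4.5540314 cab x -0.16139624499227453 -0.05255771662700042 y 0.3774876065557855 0.42959240325018616 tray [-0.0001  0.0637]
yellow 13444 size (75.97232818603516, 159.64590454101562) ctr [0.4306 0.2164] axis -4.4743347 cab x -0.23091647996828998 -0.06886555078625999 y 0.2373338693790031 0.31849950847453273 tray [-0.0387 -0.0634]
```

>>> drive_tool:
  motion:
    - [0, 0.001, 0.022, 0, 0, 0, 1]
    - [0, 0, 0.022, 0, 0, 0, 1]
    - [0, 0, 0.014, 0, 0, 0, 1]
    - [0, 0, 0.006, 0, 0, 0, 1]
    - [0, 0, 0.003, 0, 0, 0, 1]
    - [0, 0, 0, 0, 0, 0, 1]
    - [0, 0, 0, 0, 0, 0, 1]

```text
t: 23.58
tcp_pos: [0.4688, 0.2108, 0.0133]
eef_rot: [0.999, -0.04, 0.001, -0.0]
contact_force: [-0.2, 1.0, -1.2]
width: 0.572
grasp_force: 63.8
```

>>> drive_tool:
  motion:
    - [0, 0, 0.002, 0, 0, 0, 1]
    - [0, 0, 0, 0, 0, 0, 1]
    - [0, 0, 0, 0, 0, 0, 1]

```text
t: 23.83
tcp_pos: [0.4684, 0.2112, 0.0111]
eef_rot: [0.999, -0.04, 0.0, -0.0]
contact_force: [-0.4, -0.0, -1.0]
width: 0.565
grasp_force: 63.8
```

>>> drive_tool:
  motion:
    - [0, 0, 0.001, 0, 0, 0, 1]
    - [0, 0, 0, 0, 0, 0, 1]
    - [0, 0, 0, 0, 0, 0, 1]

```text
t: 24.08
tcp_pos: [0.4685, 0.2112, 0.0103]
eef_rot: [0.999, -0.04, 0.001, -0.0]
contact_force: [-0.9, -0.2, 5.7]
width: 0.567
grasp_force: 64.5
```

>>> drive_tool:
  motion:
    - [0, 0, 0, 0, 0, 0, 0]
    - [0, 0, 0, 0, 0, 0, 0]
    - [0, 0, 0, 0, 0, 0, 0]
    - [0, 0, 0, 0, 0, 0, 0]
    - [0, 0, -0.02, 0, 0, 0, 0]
    - [0, 0, -0.04, 0, 0, 0, 0]
    - [0, 0, -0.04, 0, 0, 0, 0]
    - [0, 0, -0.04, 0, 0, 0, 0]
    - [-0.03, 0, -0.01, 0, 0, -0.33, 0]
    - [-0.03, 0, 0, 0, 0, 0, 0]
    - [0, 0, 0, 0, 0, 0, 0]
    - [0, 0, 0, 0, 0, 0, 0]

```text
t: 25.08
tcp_pos: [0.4072, 0.2149, 0.16]
eef_rot: [1.0, -0.022, 0.0, 0.0]
contact_force: [0.3, -0.7, 0.4]
width: 1.001
grasp_force: 0.0
```

```bash
python3 wsee.py pics/w5.png; python3 - <<'E'
from h import *
go(W(-.16,-.05),.15,YAW)
cv2.imwrite("pics/top2.png",cv2.resize(robot.camera("top")[130:270,140:400],None,fx=3,fy=3,interpolation=cv2.INTER_CUBIC))
E
```

```text
orange 501 size (48.37582015991211, 107.36055755615234) ctr [0.4782 0.3403] axis -4.4885025 cab x -0.16246738234669214 -0.053567382960651874 y 0.3778331174929917 0.42972902491601783 tray [-0.0012  0.0639]
yellow 4885 size (48.08855438232422, 107.2785873413086) ctr [0.4689 0.2111] axis -4.39003 cab x -0.165813869177637 -0.05708194442450882 y 0.24857867981619253 0.3000031277821409 tray [-0.0002 -0.0657]
turn 0.01 shift [0.0121 0.3255 0.0099] at [0.4084 0.215  0.1599] yaw -0.0446 F [ 0.6266  0.8068 -0.5554] w 1.004 t 25.1333
```

View pics/top2.png

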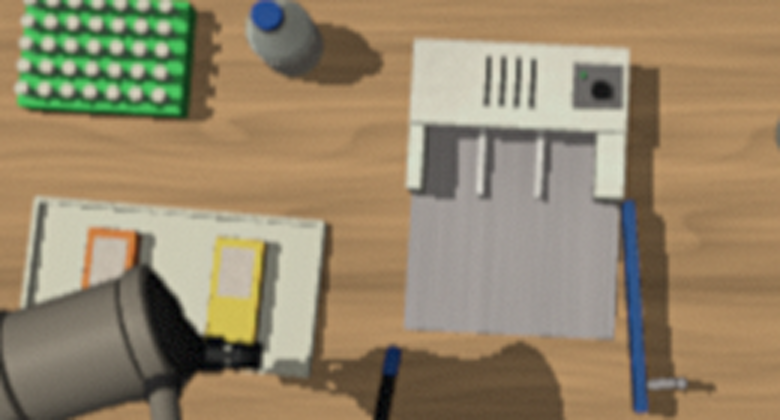

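Both boxes lie flat in the tray, at tray-frame (-1, 64) and (0, -66) mm, with the door open and the lanes empty. I'll go back to the handle at crop (665,383) to shut the door.

>>> drive_tool:
  motion:
    - [0, 0.034, 0, 0, 0, 0, 0]
    - [0, 0.034, 0, 0, 0, 0, 0]
    - [0, 0.034, 0, 0, 0, 0, 0]
    - [0, 0.034, 0, 0, 0, 0, 0]
    - [0, 0.034, 0, 0, 0, 0, 0]
    - [0, 0.034, 0, 0, 0, 0, 0]
    - [0, 0.034, 0, 0, 0, 0, 0]
    - [0, 0.034, 0, 0, 0, 0, 0]
    - [0, 0.034, 0, 0, 0, 0, 0]
    - [0, 0.034, 0, 0, 0, 0, 0]
    - [0, 0.034, 0, 0, 0, 0, 0]
    - [0, 0.034, 0, 0, 0, 0, 0]

```text
t: 26.18
tcp_pos: [0.39, -0.1954, 0.1593]
eef_rot: [1.0, -0.023, -0.0, 0.0]
contact_force: [1.5, 0.1, 0.5]
width: 1.001
grasp_force: 0.0
```

>>> drive_tool:
  motion:
    - [0, 0, 0, 0, 0, -1, 0]
    - [0, 0, 0, 0, 0, -1, 0]
    - [0, 0, 0, 0, 0, -1, 0]
    - [0, 0, 0, 0, 0, -1, 0]
    - [0, 0, 0, 0, 0, -1, 0]
    - [0, 0, 0, 0, 0, -1, 0]
    - [0, 0, 0, 0, 0, -1, 0]
    - [0, 0, 0, 0, 0, -1, 0]
    - [0, 0, 0, 0, 0, -1, 0]
    - [0, 0, 0, 0, 0, -1, 0]
    - [0, 0, 0, 0, 0, -1, 0]
    - [0, 0, 0, 0, 0, -1, 0]

```text
t: 27.18
tcp_pos: [0.3904, -0.1937, 0.1592]
eef_rot: [0.821, 0.571, -0.0, -0.0]
contact_force: [-0.6, 0.2, 0.1]
width: 0.997
grasp_force: 0.0
```

>>> drive_tool:
  motion:
    - [0, 0, 0, 0, 0, -1, 0]
    - [0, 0, 0, 0, 0, -1, 0]
    - [0, 0, 0, 0, 0, -1, 0]
    - [0, 0, 0, 0, 0, -0.6, 0]
    - [0, 0, 0, 0, 0, 0, 0]
    - [0, 0, 0, 0, 0, 0, 0]

```text
t: 27.68
tcp_pos: [0.3902, -0.1934, 0.1593]
eef_rot: [0.702, 0.712, -0.0, -0.0]
contact_force: [0.2, -0.1, 0.5]
width: 1.001
grasp_force: 0.0
```

```bash
python3 - <<'E'
from h import *
go((.3814,-.2386),.035,YAW+1.645)
print(ray(cam("top"),361.7,257.7,.06))
st=robot.state();cv2.imwrite("pics/w6.png",robot.camera("wrist"));p=cam("wrist",st)
print(proj(p,[.3814,-.2386,.069]))
E
```

```text
turn -0.13 shift [-0.0449 -0.0101  0.1243] at [ 0.3902 -0.1934  0.1593] yaw 1.5859 F [ 0.2311 -0.0956  0.5324] w 1.001 t 27.6833
[ 0.3796 -0.2242  0.06  ]
[308.6471 257.9316]
```

View pics/w6.png

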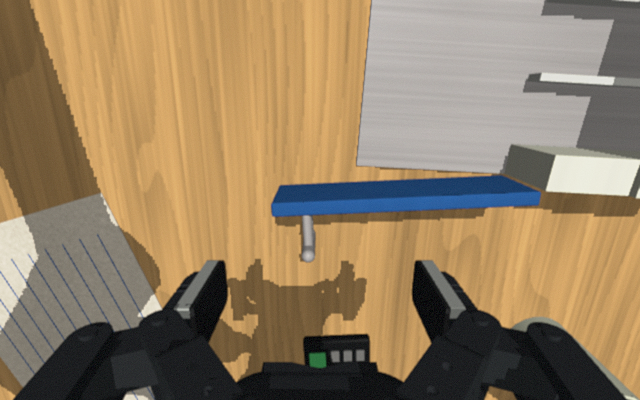

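The handle top is at (307,255) and the prediction was (309,258), which is good. Now descend and grip.

>>> drive_tool:
  motion:
    - [0, 0, 0, 0, 0, -0.13, 0]
    - [-0.022, -0.0055, 0, 0, 0, 0, 0]
    - [-0.022, -0.0055, 0, 0, 0, 0, 0]
    - [0, 0, 0.03, 0, 0, 0, 0]
    - [0, 0, 0.03, 0, 0, 0, 0]
    - [0, 0, 0.03, 0, 0, 0, 0]
    - [0, 0, 0.026, 0, 0, 0, 0]
    - [0, 0, 0.008, 0, 0, 0, 0]
    - [0, 0, 0, 0, 0, 0, 1]
    - [0, 0, 0, 0, 0, 0, 1]
    - [0, 0, 0, 0, 0, 0, 1]
    - [0, 0, 0, 0, 0, 0, 1]

```text
t: 28.73
tcp_pos: [0.3812, -0.2378, 0.0371]
eef_rot: [0.696, 0.718, 0.0, 0.002]
contact_force: [0.1, 0.9, -0.9]
width: 0.455
grasp_force: 0.0
```

>>> drive_tool:
  motion:
    - [0, 0, 0, 0, 0, 0, 1]
    - [0, 0, 0, 0, 0, 0, 1]
    - [0, 0, 0, 0, 0, 0, 1]
    - [0, 0, 0, 0, 0, 0, 1]
    - [0, 0, 0, 0, 0, 0, 1]

```text
t: 29.15
tcp_pos: [0.3814, -0.2377, 0.0367]
eef_rot: [0.696, 0.718, 0.0, 0.002]
contact_force: [2.8, 1.5, 7.1]
width: 0.108
grasp_force: 58.5
```

```bash
python3 d.py
```

```text
0.18838070294143008 door 1.6628863440272879 yawrel 1.6474735105927745 Ftool [ 1.3597  2.8509 -7.0535] [ 0.2143 -0.4061  0.0212] 0.1078280167043673 [ 0.3814 -0.2377  0.0367] 29.15 [-0.7284  0.4815  1.965   0.0005  0.6918 -0.7601]
```

>>> drive_tool:
  motion:
    - [0.0098, -0.002, 0, 0, 0, 0.5, 1]
    - [0.0098, -0.002, 0, 0, 0, 0.5, 1]
    - [0.0196, -0.0039, 0, 0, 0, 1, 1]
    - [0.0196, -0.0039, 0, 0, 0, 1, 1]
    - [0.0196, -0.0039, 0, 0, 0, 1, 1]
    - [0.0196, -0.0039, 0, 0, 0, 1, 1]
    - [0.0196, -0.0039, 0, 0, 0, 1, 1]
    - [0.0196, -0.0039, 0, 0, 0, 1, 1]

```text
t: 29.82
tcp_pos: [0.3912, -0.0993, 0.0366]
eef_rot: [0.908, 0.419, -0.001, -0.001]
contact_force: [-3.5, 0.7, 14.8]
width: 0.108
grasp_force: 60.3
```

```bash
python3 d.py
```

```text
0.1897892548428722 door 0.911661039062976 yawrel 0.9092701958984619 Ftool [ -1.7065  -3.1516 -14.7804] [ 0.1661  0.5918 -0.0136] 0.10790782421548292 [ 0.3912 -0.0993  0.0366] 29.8167 [-0.4387  0.4272  2.081  -0.0008  0.6354  0.2687]
```

>>> drive_tool:
  motion:
    - [0.0196, -0.0039, 0, 0, 0, 1, 1]
    - [0.0196, -0.0039, 0, 0, 0, 1, 1]
    - [0.0196, -0.0039, 0, 0, 0, 1, 1]
    - [0.0196, -0.0039, 0, 0, 0, 1, 1]
    - [0.0196, -0.0039, 0, 0, 0, 1, 1]
    - [0.0196, -0.0039, 0, 0, 0, 1, 1]
    - [0.0196, -0.0039, 0, 0, 0, 1, 1]
    - [0, 0, 0, 0, 0, 0, 1]
    - [0, 0, 0, 0, 0, 0, 1]

```text
t: 30.57
tcp_pos: [0.4921, -0.0044, 0.0366]
eef_rot: [0.998, 0.068, -0.001, -0.001]
contact_force: [-5.8, 12.4, 16.4]
width: 0.104
grasp_force: 60.9
```

```bash
python3 d.py
```

```text
0.1914564097496863 door 0.16788686808592979 yawrel 0.18165264024634062 Ftool [ -4.1156 -13.139  -16.3777] [ 1.949   0.8247 -0.0742] 0.10429464510659137 [ 0.4921 -0.0044  0.0366] 30.5667 [-0.1665  0.5377  1.8454  0.0037  0.7603  1.2652]
```

>>> drive_tool:
  motion:
    - [0.0098, -0.003, 0, 0, 0, 0.5, 1]
    - [0.0098, -0.003, 0, 0, 0, 0.5, 1]
    - [0.008, -0.0018, 0, 0, 0, 0.4, 1]
    - [0.003, -0.0005, 0, 0, 0, 0.2, 1]
    - [0, 0, 0, 0, 0, 0, 1]
    - [0, 0, 0, 0, 0, 0, 1]

```text
t: 31.07
tcp_pos: [0.5224, 0.0049, 0.0367]
eef_rot: [1.0, -0.016, 0.0, -0.001]
contact_force: [-2.0, 8.3, 10.3]
width: 0.104
grasp_force: 60.4
```

```bash
python3 d.py
```

```text
0.1918075474879906 door 0.002137215995823505 yawrel 0.013642203160979006 Ftool [ -2.3045  -8.2494 -10.3342] [ 1.3196  0.319  -0.0154] 0.10357157615448832 [0.5224 0.0049 0.0367] 31.0667 [-0.1384  0.5763  1.7624  0.0025  0.8025  1.4623]
```

Nearly shut. I'll push gently in until there is firm contact.

>>> drive_tool:
  motion:
    - [0.002, 0, 0, 0, 0, 0.1, 1]
    - [0.001, 0, 0, 0, 0, 0, 1]
    - [0, 0, 0, 0, 0, 0, 1]
    - [0, 0, 0, 0, 0, 0, 1]

```text
t: 31.4
tcp_pos: [0.5248, 0.0054, 0.0367]
eef_rot: [1.0, -0.021, -0.0, -0.001]
contact_force: [-2.8, 11.2, 10.1]
width: 0.106
grasp_force: 60.5
```

```bash
python3 d.py
```

```text
0.19180656145440106 door 6.27271304865005 yawrel 0.0028438308559544934 Ftool [ -3.2755 -11.1341 -10.0986] [ 1.7686  0.441  -0.1395] 0.1059638212731751 [0.5248 0.0054 0.0367] 31.4 [-0.1374  0.5799  1.7547  0.0036  0.8077  1.4734]
```

>>> drive_tool:
  motion:
    - [0.002, 0, 0, 0, 0, 0, 1]
    - [0.001, 0, 0, 0, 0, 0, 1]
    - [0, 0, 0, 0, 0, 0, 1]
    - [0, 0, 0, 0, 0, 0, 1]

```text
t: 31.73
tcp_pos: [0.5257, 0.0056, 0.0366]
eef_rot: [1.0, -0.021, -0.002, -0.002]
contact_force: [-9.5, 12.4, 16.6]
width: 0.105
grasp_force: 61.1
```

```bash
python3 d.py
```

```text
0.19183921101662071 door 6.268006219136851 yawrel 0.0030272758142878137 Ftool [-10.0846 -11.9958 -16.4719] [ 1.8323  1.4643 -0.1458] 0.10452280275821735 [0.5257 0.0056 0.0366] 31.7333 [-0.1367  0.5831  1.7482  0.0035  0.8156  1.474 ]
```

The door is against its stop (x force up to 10 N). I'll release, lift straight up, and check.

>>> drive_tool:
  motion:
    - [0, 0, 0, 0, 0, 0, 0.5]
    - [0, 0, 0, 0, 0, 0, 0]
    - [0, 0, 0, 0, 0, 0, 0]
    - [0, 0, 0, 0, 0, 0, 0]
    - [0, 0, 0, 0, 0, 0, 0]
    - [0, 0, 0, 0, 0, 0, 0]
    - [0, 0, -0.03, 0, 0, 0, 0]
    - [0, 0, -0.04, 0, 0, 0, 0]
    - [0, 0, -0.04, 0, 0, 0, 0]
    - [-0.02, 0, -0.03, 0, 0, 0, 0]
    - [-0.03, 0, -0.02, 0, 0, 0, 0]
    - [0, 0, 0, 0, 0, 0, 0]

```text
t: 32.73
tcp_pos: [0.4764, 0.0054, 0.1997]
eef_rot: [1.0, -0.021, 0.002, 0.0]
contact_force: [1.0, -0.4, 0.3]
width: 1.001
grasp_force: 0.0
```

>>> drive_tool:
  motion:
    - [-0.03, 0.03, 0, 0, 0, 0, 0]
    - [-0.03, 0.03, 0, 0, 0, 0, 0]
    - [0, 0.03, 0, 0, 0, 0, 0]
    - [0, 0.03, 0, 0, 0, 0, 0]
    - [0, 0.03, 0, 0, 0, 0, 0]
    - [0, 0.03, 0, 0, 0, 0, 0]
    - [0, 0.03, 0, 0, 0, 0, 0]
    - [0, 0, 0, 0, 0, 0, 0]
    - [0, 0, 0, 0, 0, 0, 0]
    - [0, 0, 0, 0, 0, 0, 0]

```text
t: 33.57
tcp_pos: [0.4104, -0.2006, 0.1951]
eef_rot: [1.0, -0.021, -0.001, -0.001]
contact_force: [-0.3, -0.5, -0.3]
width: 1.0
grasp_force: 0.0
```

```bash
python3 - <<'E'
from h import *
a=robot.camera("top");cv2.imwrite("pics/top3.png",cv2.resize(a[120:280,130:370],None,fx=3.3,fy=3.3,interpolation=cv2.INTER_CUBIC))
m=cv2.inRange(cv2.cvtColor(a,cv2.COLOR_BGR2HSV),(100,140,50),(120,255,255));m[:185]=0;m[235:]=0;m[:,:265]=0;m[:,365:]=0
y,x=np.nonzero(m);p=cam("top");w=np.array([ray(p,u,v,.065)[:2] for u,v in zip(x,y)])-O
l=w@np.array([[np.cos(YAW),-np.sin(YAW)],[np.sin(YAW),np.cos(YAW)]])
k=np.polyfit(l[:,1],l[:,0],1);print(len(x),l.min(0),l.max(0),"door tilt",-k[0])
E
```

```text
198 [-0.0144 -0.1072] [-0.0034  0.0934] door tilt 0.002345188031455484
```

View pics/top3.png

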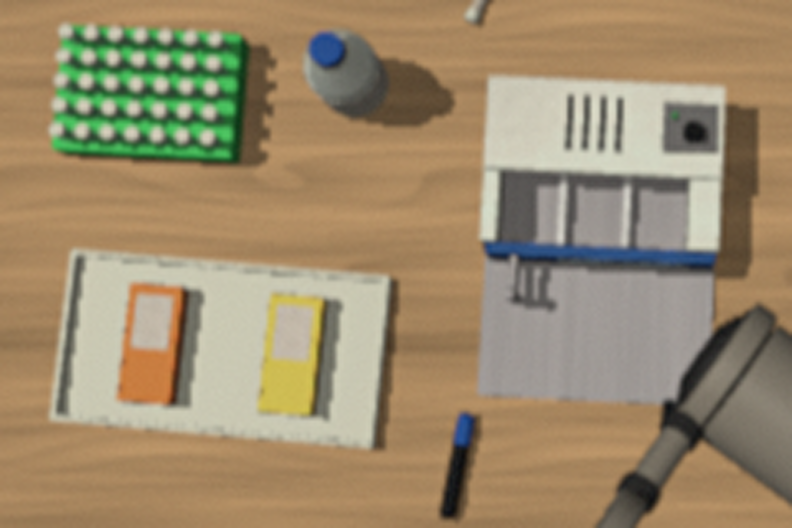

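The door is shut (tilt 0.002 rad), both boxes lie flat in the tray label up, and nothing else has moved. I'll hand the job in.

```bash
python3 -c "
from cell import robot
print(robot.close_job())"
```

```text
the job is handed in; nothing more can be done
None
```

Job handed in: both slide boxes present (orange and yellow; no green one) lie flat, label up, in the white tray, and the blue door is shut; the final top view showed nothing else moved, but the hand-in returned no verdict.

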